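# Latch a battery pack in a push-push charger bay

## Task

Stand the orange battery pack in the bay of the bench charger and press it down until it stays fully home when you let go of it. The bay has a push-push catch (one push to the end locks it down, the next lets it spring back up) and nobody knows which way it was left, so let go and feel whether the pack has stayed down, and push again if it came back up. Press firmly but do not ram it, and leave the other things on the bench where they are.

Things in the scene. Friction and masses are not known exactly. Their poses are not given: they have to be found in the camera images.
- battery_pack: Battery pack: upright orange block with a black lower band and brass contacts at its foot; 26 mm along its own x, 46 mm along y, 90 mm tall, flat top, 64 to 96 g. Origin at the centre of its underside, z up. Stands loose on the bench at the start; the same when turned half round about z.
- pack_top (a point): Centre of the pack's flat top, 90 mm above its origin.
- charger: Bench charger, fixed: a grey block 55 mm (own x) by 89 mm (own y) by 62 mm tall with an upright rectangular bay in its top; behind it (own +x) a black housing 46 mm tall, 110 mm wide, ending 86 mm from the origin. Origin on the bay's axis, 62 mm below its mouth, z up; stands up to 6 mm lower or higher from one time to the next.
- bay_mouth (a point): Centre of the bay's mouth, on the charger's top face; charger's axes. The bay opens 28.5 mm along x and 48.5 mm along y (the pack goes in with its x along this x, either way round, 1.25 mm clearance a side), with a bevel of about 3 mm at the mouth. Pack home: its top is 44 mm above this point; pack on the raised carriage: 54 mm above.
- drag_shoe (a point): A small sprung shoe in the bay's +y wall, 24 mm below the mouth, with bevelled ends (it meets the pack's foot 12 to 20 mm below). It drags on the pack with about 2 N, so a pack pushed past it stays where it is left and does not sink by its own weight.
- home (a point): Where the centre of the pack's underside is when home on the locked carriage: 16 mm above the charger's origin. The carriage is the bay's sprung floor, out of sight in the dark bay, pushed up with 7 N here; it may be locked or raised at the start.
- raised (a point): Where the centre of the pack's underside is when it rests on the carriage in its raised place: 26 mm above the charger's origin, 10 mm above home. The spring pushes up with 5 N here, enough to lift the pack against the drag.
- travel_end (a point): Centre of the pack's underside with the carriage at its end stop, 12 mm above the charger's origin. A push of 8 to 10 N reaches it. Within the last 1.5 mm before it the catch changes over: a raised carriage then locks at home when let go, a locked one rises to raised. Over 40 N between pack and charger, or robot and charger, is ramming.
- old_cup: Dark and white mug, 80 x 114 x 94 mm, bystander; origin at its underside.
- tape_measure: Yellow tape measure, 71 x 76 x 37 mm, bystander; origin at its underside.
- bearing: Steel bearing ring, 52 mm across, 18 mm high, bystander; origin at its underside.
- black_tape: Roll of black tape, 53 mm across, 19 mm high, bystander; origin at its underside.
Things that resemble listed ones, but are neither listed nor needed, are in the scene too. Several things have the shape of the battery_pack; the one meant has the colours described above.

How it is judged:
By the outcome, as a careful person would: the job done as asked, in the order asked, and still so for the second after the job is handed in, with the robot touching nothing.
It also fails if it takes over 67 s, if anything falls off the work surface, if the arm or the gripper's body presses on something with over 40 N, if the wrist force passes 120 N, or if a joint passes its speed limit or range.

## Robot

A 6-joint arm with a two-finger parallel gripper is mounted at the origin on a cart in front of the work surface, level with it; the furniture and walls round the work are solid. World frame = base frame: x ahead of the robot, y to its left, z up, the work surface at z = 0. Lengths are in mm, angles in rad, forces in N, time in s.
With the tool pointing down it reaches from about 350 to 775 mm from the base axis. Payload 7.3 kg.
Tool frame: the origin (TCP) lies midway between the tips of the shut fingers; the grasp point (between the pads) lies 19 mm behind it; y points along the fingers, x is the direction in which the jaws open and shut, and the axes are right-handed (so a half turn about y gives the same grasp; the last joint's range is limited). The gripper opens to 92 mm and grips with 3 to 60 N. Pads are 19 mm wide; open, the fingers measure 130 mm over their backs; the gripper's body (75 mm by 190 mm) begins 47 mm behind the grasp point.
Start: joints at [1.01, 0.342, 1.524, -0, 1.275, -0.146], TCP at [211.567, 480.504, 226.741] pointing down, gripper open.
Joint ranges: [-2.53, 2.53], [-0.77, 2.02], [0.04, 2.7], [-1, 4.14], [0.28, 2.66], [-3.11, 3.11]. Speed limits (rad/s): [2.57, 2.57, 3.14, 3.14, 3.14, 3.14].

## Interface

Orientations are given as a rotation vector (axis times angle).
In Python, from cell import monitor, imaging, ticket gives the robot as it stands. The module is installed in compiled form; this text tells all that it offers.
- The arm moves only by the shell command python3 -m creep 'ROWS' [FORCE]. ROWS is JSON, a list of rows, each an object of numbers: "tx", "ty", "tz": the shift along the tool's x, y, z normalised to -1 to 1, where 1 is 0.25 m; "turn": the turn about the tool's y normalised to -1 to 1, where 1 is pi rad; "grip": the closure, from -1 (fully open) to 1 (shut). In form: [{"tx": .., "ty": .., "tz": .., "turn": .., "grip": ..}, ...]. A call has 1 to 12 rows; each row is the pose to reach, as a shift and turn from the pose measured when the call began, along the tool's axes at that moment, turning the shorter way round; what a row does not reach only later rows make up. A row lasts 1/10 s, in which the tool goes at most 50 mm and 8.59 degrees, less where a joint would pass 70% of its speed; a pose out of reach is approached as far as the arm can. A call with a number of a shift or a turn outside -1 to 1 is refused whole. A call with a gripper value outside its range is refused whole. The fingers move at their own pace and stop on an object; FORCE is the grip in N (left out, the last holds). Time passes only in rows, so rows that repeat a pose let the fingers close. It gives the time, the measured TCP pose, the force and the opening at its end, in the units of the state.
- monitor.get_obs(): the state, without advancing time (a new reading comes with each control period).
- imaging.snapshot(name): name is "side" or "top" or "wrist"; returns the picture (384x512x3 uint8, blue, green, red); there is no depth.
- imaging.camera_params(name): a dict with "K" (3x3 intrinsics, pixels), "dist_coeffs" ([k1, k2, p1, p2, k3] as OpenCV has them; the pictures are not rectified), "world_to_cam" (4x4, takes a point from world to camera coordinates). Camera axes: x right, y up, looking along -z (the intrinsics and any distortion apply to the point x, -y, -z); pixel columns grow to the right and rows downward; lengths in mm; the calibration is good to about 2 mm. A picture is of the moment at which its call begins: read the wrist's pose just before it. camera_params takes no time and is no camera call; for the wrist camera it gives the pose at the moment of the call.
- ticket.job_done(): hands the job in, once; it reports no verdict.
The state is a dict: "clock": time; "joints": joint angles; "dq": joint speeds; "joint_torque": joint torques, N m; "ee_pos": TCP position; "tool_rot": TCP orientation; "contact_force": force on the tool from outside, world axes, zero at the start; "moment": the same for the moment, N m; "gripper_width": finger opening in mm.
Only numpy, scipy, OpenCV 4.12 (cv2) and the standard library are available. Lean on these libraries where they do the work, as an engineer would, in place of code of your own. Each camera call takes 0.05 s, during which the arm holds its last target. There are 200 camera calls.

## Working session

There is one attempt and no reset: what is moved stays moved. The work goes in short steps, Python scripts to look and compute and a shell command to move; the robot and the scene stay as the last step left them, time stands still between calls to the robot, and variables do not carry over. Pictures are saved under pics/ and viewed, about 8 in all and at most 12, crops included, and the job is handed in when it is done.

```bash
mkdir -p pics; python3 - <<'E'
from cell import monitor, imaging
import cv2,numpy as np
o=monitor.get_obs()
for k,v in o.items(): print(k,np.round(v,3))
for n in("side","top","wrist"):
    p=imaging.camera_params(n); im=imaging.snapshot(n); cv2.imwrite(f"pics/{n}0.png",im)
    print(n,np.round(p["K"],1).tolist(),np.round(p["dist_coeffs"],4),np.round(p["world_to_cam"],3).tolist())
a=cv2.imread("pics/side0.png");b=cv2.imread("pics/top0.png")
E
```

```text
clock 0.0
joints [ 1.01   0.343  1.525 -0.     1.275 -0.146]
dq [-0.001  0.001  0.001 -0.001  0.001 -0.001]
joint_torque [-2.0000e-03 -4.3125e+01 -2.4422e+01  7.1000e-02  5.6000e-02 -0.0000e+00]
ee_pos [211.342 480.118 226.027]
tool_rot [-1.378 -0.897  0.9  ]
contact_force [-0.626  0.217  0.471]
moment [0.019 0.009 0.058]
gripper_width 91.642
side [[414.3, 0.0, 259.1], [0.0, 414.3, 192.0], [0.0, 0.0, 1.0]] [-0.1214  0.      0.      0.      0.    ] [[0.979, -0.203, 0.02, -559.669], [0.114, 0.625, 0.773, -95.443], [-0.169, -0.754, 0.635, -1213.648], [0.0, 0.0, 0.0, 1.0]]
top [[474.9, 0.0, 246.3], [0.0, 474.9, 198.6], [0.0, 0.0, 1.0]] [0.0205 0.     0.     0.     0.    ] [[0.007, -1.0, 0.004, -62.072], [0.988, 0.007, 0.156, -572.26], [-0.156, 0.002, 0.988, -1319.682], [0.0, 0.0, 0.0, 1.0]]
wrist [[265.8, 0.0, 251.3], [0.0, 265.8, 190.0], [0.0, 0.0, 1.0]] [0.0015 0.     0.     0.     0.    ] [[0.402, 0.916, -0.001, -524.011], [-0.882, 0.387, -0.269, 34.367], [-0.246, 0.109, 0.963, -389.319], [0.0, 0.0, 0.0, 1.0]]
```

View pics/top0.png

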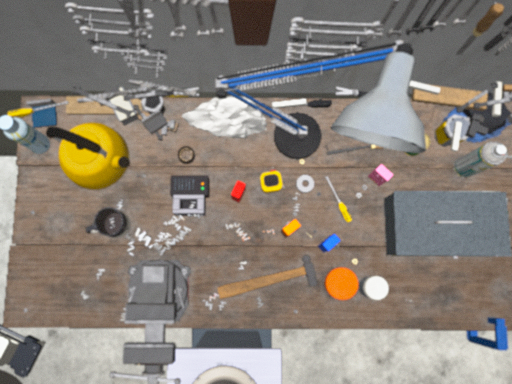

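View pics/side0.png

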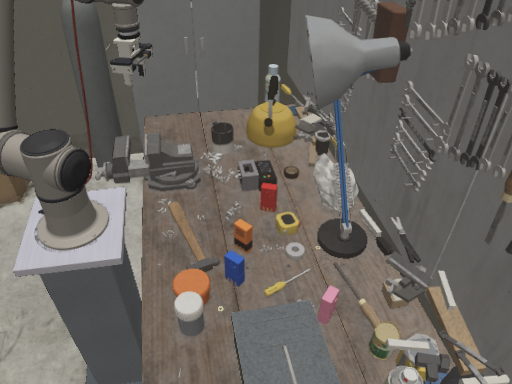

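The top view shows the orange pack at about (291,228) between red, blue and pink look-alikes. The charger is at about (189,195), with the bay towards the robot (188,204) and the housing behind it. The side view shows the orange pack with its black band at (243,235).

```bash
cat > h.py <<'E'
import cv2,numpy as np
from scipy.spatial.transform import Rotation as R
from cell import monitor, imaging
def cam(n):
    p=imaging.camera_params(n); return np.array(p["K"]),np.array(p["dist_coeffs"]),np.array(p["world_to_cam"])
def plane(uv,c,z):
    K,d,T=c; q=cv2.undistortPoints(np.array(uv,float).reshape(-1,1,2),K,d).reshape(-1,2)
    D=np.c_[q[:,0],-q[:,1],-np.ones(len(q))]@T[:3,:3]; C=-T[:3,:3].T@T[:3,3]
    return C+D*((z-C[2])/D[:,2])[:,None]
def proj(P,c):
    K,d,T=c; X=np.atleast_2d(P)@T[:3,:3].T+T[:3,3]
    return cv2.projectPoints(X*[1,-1,-1],np.zeros(3),np.zeros(3),K,d)[0].reshape(-1,2)
def tool():
    o=monitor.get_obs(); return np.array(o["ee_pos"]),R.from_rotvec(o["tool_rot"]).as_matrix(),o
def shift(target):
    p,M,_=tool(); return np.round(M.T@(np.array(target)-p)/250,4)
def orange(im):
    h=cv2.cvtColor(im,cv2.COLOR_BGR2HSV); return cv2.inRange(h,(7,150,110),(20,255,255))
E
python3 - <<'E'
from h import *
p,M,o=tool(); print(np.round(M,3))
im=cv2.imread("pics/top0.png"); c=cam("top")
for cn in cv2.findContours(orange(im),0,2)[0]:
    if cv2.contourArea(cn)>30: r=cv2.minAreaRect(cn); print(r,plane([r[0]],c,90).round(1), plane(cv2.boxPoints(r),c,90)[:,:2].round(0).tolist())
print("bay",plane([[188,204],[172,192],[206,192],[173,214],[206,214],[174,177],[209,177]],c,62).round(0))
K,d,T=cam("wrist"); print("cam in tool",M.T@(-T[:3,:3].T@T[:3,3]-p), (M.T@T[:3,:3].T).round(3))
for s in (4,): cv2.imwrite("pics/topc.png",cv2.resize(im[165:250,160:320],None,fx=5,fy=5,interpolation=cv2.INTER_CUBIC))
E
```

```text
[[ 0.403 -0.001 -0.915]
 [ 0.915 -0.001  0.403]
 [-0.001 -1.     0.   ]]
((341.25, 283.25), (33.23401641845703, 32.526912689208984), 45.0) [[ 336.  -315.7   90. ]] [[336.0, -253.0], [398.0, -317.0], [336.0, -378.0], [275.0, -315.0]]
((290.84619140625, 227.23080444335938), (9.99846076965332, 18.5936279296875), 52.12501525878906) [[ 486.6 -181.    90. ]] [[482.0, -152.0], [513.0, -193.0], [492.0, -210.0], [460.0, -169.0]]
bay [[553. 107.  62.]
 [587. 153.  62.]
 [588.  57.  62.]
 [524. 148.  62.]
 [525.  55.  62.]
 [631. 149.  62.]
 [632.  49.  62.]]
cam in tool [  -0.56734166 -157.65777165   71.96516233] [[ 1.    -0.001 -0.001]
 [-0.     0.269 -0.963]
 [ 0.001  0.963  0.269]]
```

View pics/topc.png

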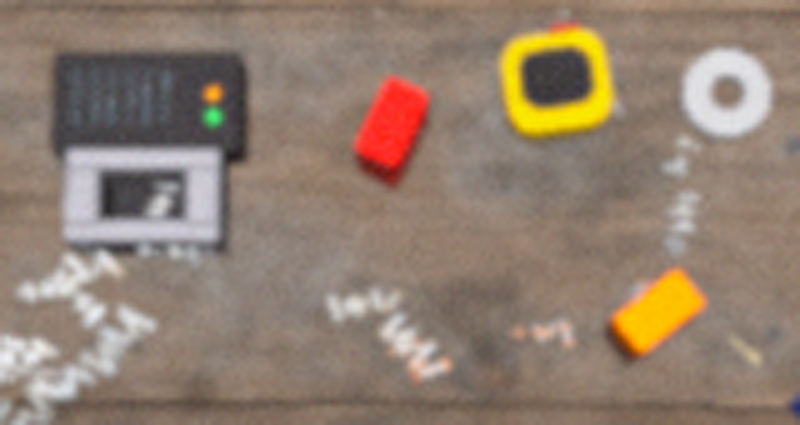

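The pack is near (487,-181) with its short axis at about 37° yaw. The bay is near (553,107) with yaw close to 0. I'll go above the charger first to look closely.

```bash
python3 -m creep '[{"tx":-0.4,"ty":-0.1,"tz":-0.92,"turn":0.367,"grip":-1},{"tx":-0.4,"ty":-0.1,"tz":-0.92,"turn":0.367,"grip":-1},{"tx":-0.4,"ty":-0.1,"tz":-0.92,"turn":0.367,"grip":-1},{"tx":-0.4,"ty":-0.1,"tz":-0.92,"turn":0.367,"grip":-1},{"tx":-0.4,"ty":-0.1,"tz":-0.92,"turn":0.367,"grip":-1},{"tx":-0.4,"ty":-0.1,"tz":-0.92,"turn":0.367,"grip":-1},{"tx":-0.4,"ty":-0.1,"tz":-0.92,"turn":0.367,"grip":-1},{"tx":-0.4,"ty":-0.1,"tz":-0.92,"turn":0.367,"grip":-1},{"tx":-0.4,"ty":-0.1,"tz":-0.92,"turn":0.367,"grip":-1}]' 40
python3 -c "
from h import *
print(tool()[1].round(3),shift([553,107,210]))"
```

```text
clock: 1.05
ee_pos: [381.6, 295.8, 251.0]
tool_rot: [-1.572, -0.0, 0.002]
contact_force: [-0.2, -0.7, 0.0]
gripper_width: 92.4
[[ 1.    -0.001 -0.002]
 [ 0.002 -0.001  1.   ]
 [-0.001 -1.    -0.001]] [ 0.6844  0.1643 -0.7562]
```

```bash
python3 -m creep '[{"tx":0.684,"ty":0.164,"tz":-0.756},{"tx":0.684,"ty":0.164,"tz":-0.756},{"tx":0.684,"ty":0.164,"tz":-0.756},{"tx":0.684,"ty":0.164,"tz":-0.756},{"tx":0.684,"ty":0.164,"tz":-0.756},{"tx":0.684,"ty":0.164,"tz":-0.756},{"tx":0.684,"ty":0.164,"tz":-0.756}]'
python3 -c "
from h import *
import pickle
c=cam('wrist');t=tool();im=imaging.snapshot('wrist');cv2.imwrite('pics/w1.png',im);pickle.dump((c,t),open('w1.pkl','wb'));print(t[0],proj([[553,107,62]],c))"
```

```text
[381.62614063 295.79510333 251.0353486 ] [[363.7672258 293.9811079]]invalid input at $[0]: expected keys tx, ty, tz, turn, grip
```

View pics/w1.png

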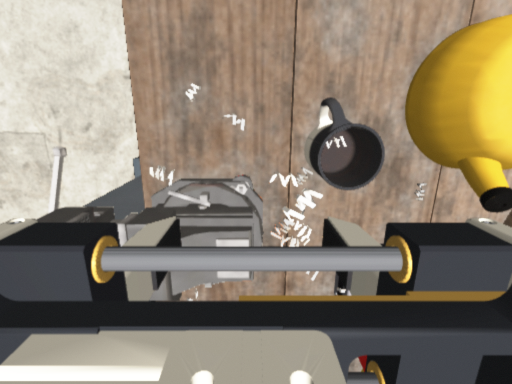

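The wrist view shows the cup and the vice. The gripper hides rows below about 220, so targets have to sit above that. The last move was refused because keys were missing.

```bash
python3 -m creep '[{"tx":0.684,"ty":0.12,"tz":-0.84,"turn":0,"grip":-1},{"tx":0.684,"ty":0.12,"tz":-0.84,"turn":0,"grip":-1},{"tx":0.684,"ty":0.12,"tz":-0.84,"turn":0,"grip":-1},{"tx":0.684,"ty":0.12,"tz":-0.84,"turn":0,"grip":-1},{"tx":0.684,"ty":0.12,"tz":-0.84,"turn":0,"grip":-1},{"tx":0.684,"ty":0.12,"tz":-0.84,"turn":0,"grip":-1},{"tx":0.684,"ty":0.12,"tz":-0.84,"turn":0,"grip":-1},{"tx":0.684,"ty":0.12,"tz":-0.84,"turn":0,"grip":-1}]'
python3 -c "
from h import *
import pickle
c=cam('wrist');t=tool();im=imaging.snapshot('wrist');cv2.imwrite('pics/w2.png',im);pickle.dump((c,t),open('w2.pkl','wb'));print(t[0],proj([[553,107,62]],c))
cv2.imwrite('pics/w2c.png',cv2.resize(im[90:290,150:350],None,fx=3,fy=3,interpolation=cv2.INTER_CUBIC))"
```

```text
clock: 1.9
ee_pos: [553.2, 87.0, 220.8]
tool_rot: [-1.572, -0.003, 0.007]
contact_force: [0.4, 0.5, 0.6]
gripper_width: 91.9
[553.19390092  86.96497896 220.75222423] [[251.42393506 160.52421758]]
```

View pics/w2c.png

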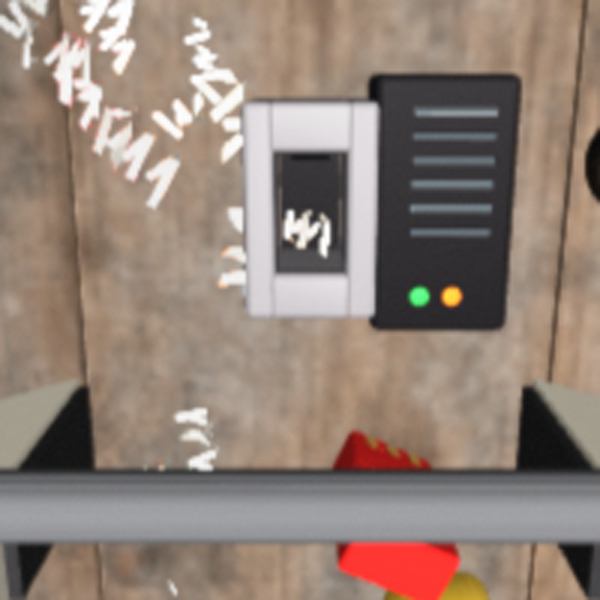

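The charger is seen squarely. In crop pixels its grey top face spans about (244,100) to (378,318), and the bay about (274,150) to (348,276). The floor of the bay is dark.

```bash
python3 - <<'E'
from h import *
import pickle
c,t=pickle.load(open('w2.pkl','rb')); im=cv2.imread('pics/w2.png')
h=cv2.cvtColor(im,cv2.COLOR_BGR2HSV); s=h[110:205,222:282]
m=np.zeros(im.shape[:2],np.uint8); m[110:205,222:282]=cv2.inRange(s,(0,0,140),(180,45,255))
cs,hi=cv2.findContours(m,cv2.RETR_CCOMP,2)
o=[(cv2.contourArea(x),x,hh[3]) for x,hh in zip(cs,hi[0])]
for a,x,par in sorted(o,key=lambda q:-q[0])[:3]:
    r=cv2.minAreaRect(x); print(a,par,np.round(r[0],1),np.round(r[1],1),round(r[2],1))
    for z in(56,62,68):
        P=plane(cv2.boxPoints(r),c,z)[:,:2]; print(z,P.mean(0).round(1),np.linalg.norm(P-np.roll(P,1,0),axis=1).round(1),np.degrees(np.arctan2(*(P[1]-P[0])[::-1])).round(1))
print(shift([487,-201,220]))
E
```

```text
3700.0 -1 [248.5 158. ] [92. 53.] 90.0
56 [549.4 106.4] [112.9  61.7 112.8  67.7] 0.4
62 [549.5 107.4] [110.8  60.5 110.7  66.5] 0.4
68 [549.6 108.4] [108.7  59.4 108.6  65.2] 0.4
1083.5 3 [253. 160.] [42. 26.] 90.0
56 [554.9 106.1] [51.6 31.1 51.6 32.4] 0.4
62 [554.9 107.1] [50.7 30.5 50.7 31.8] 0.4
68 [554.9 108.1] [49.7 29.9 49.7 31.2] 0.4
102.5 -1 [251.7 166.6] [16.2 13.3] 14.0
56 [553.4  98.5] [20.1 16.6 19.9 16.6] 76.1
62 [553.4  99.6] [19.7 16.3 19.5 16.3] 76.1
68 [553.4 100.7] [19.4 16.  19.1 16. ] 76.1
[-0.2721  0.0057 -1.1525]
```

```bash
python3 - <<'E'
from h import *
import pickle
c,t=pickle.load(open('w2.pkl','rb')); g=cv2.cvtColor(cv2.imread('pics/w2.png'),6).astype(float)
def prof(a,name):print(name,a.round(0).astype(int).tolist())
prof(g[165:176,225:282].mean(0),'cols225 r165-175')
prof(g[128:137,225:282].mean(0),'cols225 r128-136')
prof(g[185:193,225:282].mean(0),'cols225 r185-192')
prof(g[118:204,243:248].mean(1),'rows118 c243-247')
prof(g[118:204,260:264].mean(1),'rows118 c260-263')
E
```

```text
cols225 r165-175 [166, 174, 179, 186, 195, 191, 151, 178, 208, 215, 217, 218, 218, 218, 214, 193, 133, 78, 89, 102, 144, 146, 132, 130, 166, 190, 187, 155, 133, 126, 115, 131, 199, 237, 188, 88, 58, 66, 76, 65, 104, 173, 206, 215, 217, 217, 217, 217, 213, 190, 117, 52, 50, 50, 49, 50, 50]
cols225 r128-136 [197, 203, 212, 221, 220, 178, 180, 205, 220, 222, 224, 225, 226, 224, 209, 195, 219, 221, 222, 222, 222, 223, 223, 223, 224, 224, 224, 224, 225, 225, 226, 226, 226, 227, 227, 227, 227, 227, 228, 228, 225, 208, 200, 222, 225, 225, 225, 225, 225, 217, 177, 98, 56, 59, 59, 59, 59]
cols225 r185-192 [153, 150, 152, 152, 152, 154, 158, 169, 195, 210, 212, 212, 213, 213, 210, 198, 197, 210, 212, 213, 213, 213, 213, 214, 214, 215, 215, 215, 216, 216, 216, 216, 217, 217, 217, 218, 218, 219, 219, 217, 204, 190, 210, 212, 212, 212, 212, 211, 205, 180, 70, 43, 45, 45, 45, 45, 45]
rows118 c243-247 [140, 141, 142, 141, 120, 107, 163, 207, 224, 228, 228, 226, 226, 225, 223, 221, 220, 218, 217, 215, 209, 183, 125, 67, 56, 59, 61, 61, 60, 58, 57, 57, 57, 57, 59, 62, 62, 61, 61, 59, 60, 74, 135, 157, 162, 179, 192, 195, 197, 192, 170, 145, 90, 63, 64, 73, 79, 80, 81, 82, 81, 77, 88, 153, 197, 215, 220, 218, 216, 215, 214, 213, 211, 210, 208, 206, 195, 167, 142, 138, 139, 142, 145, 146, 146, 145]
rows118 c260-263 [147, 145, 142, 138, 118, 107, 164, 210, 228, 232, 231, 230, 230, 228, 228, 226, 225, 224, 223, 221, 214, 188, 127, 73, 67, 66, 65, 63, 63, 60, 58, 57, 56, 56, 56, 56, 55, 56, 60, 65, 65, 64, 64, 63, 63, 66, 72, 73, 76, 76, 75, 72, 69, 64, 61, 70, 78, 80, 80, 80, 81, 76, 87, 153, 200, 221, 226, 224, 223, 221, 220, 218, 217, 214, 212, 210, 201, 174, 151, 147, 146, 146, 146, 143, 141, 141]
```

```bash
python3 - <<'E'
from h import *
import pickle
c,t=pickle.load(open('w2.pkl','rb'))
for z in(56,59,62,65,68):
    P=plane([[253.1,139.75],[253.1,180.95],[240.75,170],[265.5,170],[253,124],[253,194.7],[232.5,188.5],[274.5,188.5]],c,z)[:,:2]
    d=lambda i:np.linalg.norm(P[i]-P[i+1]).round(1)
    print(z,"bay mid",((P[0]+P[1])/2).round(1),((P[2]+P[3])/2).round(1),"len",d(0),"wid",d(2),"outer",d(4),d(6),((P[4]+P[5])/2).round(1),((P[6]+P[7])/2).round(1))
E
```

```text
56 bay mid [555.  105.7] [555.2  94.3] len 50.7 wid 30.5 outer 86.9 52.8 [554.9 105.9] [555.9  70.6]
59 bay mid [555.  106.2] [555.2  94.9] len 50.2 wid 30.2 outer 86.1 52.3 [554.9 106.4] [555.8  71.4]
62 bay mid [555.  106.7] [555.1  95.5] len 49.7 wid 30.0 outer 85.2 51.8 [554.9 106.9] [555.8  72.3]
65 bay mid [555.  107.2] [555.1  96.1] len 49.3 wid 29.7 outer 84.4 51.3 [554.9 107.4] [555.8  73.1]
68 bay mid [555.  107.7] [555.1  96.7] len 48.8 wid 29.4 outer 83.6 50.8 [554.9 107.9] [555.8  73.9]
```

Bay mouth is at about (555.0, 106.7) with yaw about 0.4°; the measured outline agrees with the given sizes. Next is the pack.

```bash
python3 -m creep '[{"tx":-0.12,"ty":-0.12,"tz":-0.9,"turn":-0.2056,"grip":-1},{"tx":-0.12,"ty":-0.12,"tz":-0.9,"turn":-0.2056,"grip":-1},{"tx":-0.12,"ty":-0.12,"tz":-0.9,"turn":-0.2056,"grip":-1},{"tx":-0.12,"ty":-0.12,"tz":-0.9,"turn":-0.2056,"grip":-1},{"tx":-0.12,"ty":-0.12,"tz":-0.9,"turn":-0.2056,"grip":-1},{"tx":-0.12,"ty":-0.12,"tz":-0.9,"turn":-0.2056,"grip":-1}]'
python3 -c "
from h import *
print(shift([499,-197,250]))"
```

```text
clock: 2.55
ee_pos: [524.1, -140.9, 252.6]
tool_rot: [-1.513, -0.511, 0.513]
contact_force: [0.1, 0.5, 0.1]
gripper_width: 91.6
[-0.2161  0.011  -0.1171]
```

```bash
python3 -m creep '[{"tx":-0.216,"ty":0.01,"tz":-0.117,"turn":0,"grip":-1},{"tx":-0.216,"ty":0.01,"tz":-0.117,"turn":0,"grip":-1},{"tx":-0.216,"ty":0.01,"tz":-0.117,"turn":0,"grip":-1},{"tx":-0.216,"ty":0.01,"tz":-0.117,"turn":0,"grip":-1}]'
python3 - <<'E'
from h import *
import pickle
c=cam('wrist');t=tool();im=imaging.snapshot('wrist');cv2.imwrite('pics/w3.png',im);pickle.dump((c,t),open('w3.pkl','wb'))
m=orange(im)
for x in cv2.findContours(m,0,2)[0]:
    if cv2.contourArea(x)>100:
        r=cv2.minAreaRect(x); P=plane(cv2.boxPoints(r),c,90)[:,:2]; print(np.round(r[0],1),np.round(r[1],1),r[2],P.mean(0).round(1),P.round(1).tolist())
print(t[0],t[1].round(3))
E
```

```text
clock: 2.95
ee_pos: [499.3, -195.4, 250.5]
tool_rot: [-1.512, -0.512, 0.513]
contact_force: [0.1, 0.0, -0.4]
gripper_width: 91.8
[371.  295.5] [  7. 262.] 90.0 [ 735.3 -229. ] [[587.1, -336.0], [875.5, -113.7], [884.7, -121.0], [593.9, -345.1]]
[102.9 259.4] [22.8 46.2] 5.906140327453613 [ 411.2 -408.2] [[412.3, -448.6], [384.2, -383.2], [409.4, -368.1], [438.9, -432.8]]
[249.5 160.5] [41. 21.] 90.0 [ 485.7 -181.8] [[460.7, -169.6], [480.4, -154.5], [511.1, -193.7], [490.6, -209.5]]
[103. 172.] [66. 80.] 90.0 [ 353.  -302.8] [[295.6, -295.2], [370.3, -237.7], [413.2, -308.4], [333.1, -369.9]]
[ 499.30129161 -195.36066303  250.46367464] [[ 0.793  0.    -0.609]
 [ 0.609 -0.003  0.793]
 [-0.001 -1.    -0.002]]
```

View pics/w3.png

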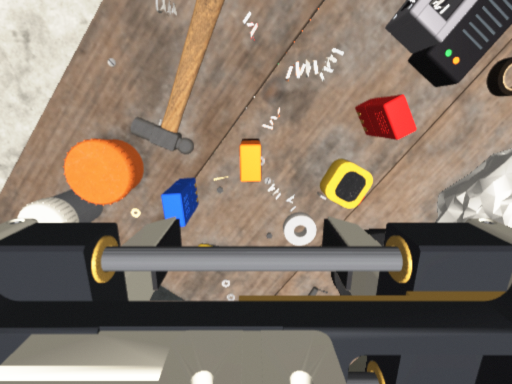

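The pack stands at (250,160), square to the image. A darker sliver at its upper edge is its side face. I'll refine the top face only.

```bash
python3 - <<'E'
from h import *
import pickle
c,t=pickle.load(open('w3.pkl','rb')); im=cv2.imread('pics/w3.png').astype(float)
print(im[134:188,246:254,2].mean(1).astype(int).tolist(),im[134:188,246:254,1].mean(1).astype(int).tolist())
print(im[150:175,234:268,0].mean(0).astype(int).tolist()); print(im[143:147,234:268,0].mean(0).astype(int).tolist())
E
```

```text
[161, 157, 152, 145, 107, 55, 99, 143, 154, 172, 243, 254, 255, 255, 255, 255, 255, 255, 255, 255, 255, 255, 255, 255, 255, 255, 255, 255, 255, 255, 255, 255, 255, 255, 255, 255, 255, 255, 255, 255, 255, 255, 255, 255, 255, 255, 254, 238, 158, 153, 157, 160, 163, 165] [139, 136, 131, 125, 88, 35, 46, 66, 69, 78, 130, 184, 213, 223, 223, 223, 223, 223, 222, 222, 222, 222, 222, 221, 221, 221, 220, 220, 220, 220, 219, 220, 219, 219, 219, 219, 218, 218, 218, 217, 217, 216, 217, 216, 216, 216, 199, 150, 122, 130, 134, 136, 139, 141]
[124, 124, 125, 124, 121, 104, 60, 63, 70, 71, 72, 72, 72, 72, 73, 73, 73, 73, 73, 73, 73, 74, 74, 74, 74, 71, 78, 116, 143, 145, 138, 125, 121, 119]
[117, 114, 113, 111, 109, 93, 66, 49, 46, 46, 46, 47, 48, 48, 47, 48, 48, 48, 49, 49, 49, 49, 50, 50, 49, 53, 71, 104, 116, 118, 122, 122, 120, 118]
```

```bash
python3 - <<'E'
from h import *
import pickle
c,t=pickle.load(open('w3.pkl','rb'))
P=plane([[250.15,144.2],[250.15,180.8],[239.5,162.5],[260.8,162.5]],c,90)
print(P.round(1),np.linalg.norm(P[0]-P[1]),np.linalg.norm(P[2]-P[3]))
C=(P[0]+P[1])/2; print(C)
L=P[0]-P[1]; print(np.degrees(np.arctan2(L[0]*-1,L[1])))
print("tool-frame offset",t[1].T@(C-t[0]), shift([*C[:2],58]))
c2,t2=pickle.load(open('w2.pkl','rb')); print("bay in tool2",t2[1].T@(np.array([555,106.7,62])-t2[0]))
E
```

```text
[[ 474.1 -165.5   90. ]
 [ 501.3 -200.9   90. ]
 [ 477.3 -190.7   90. ]
 [ 497.7 -175.    90. ]] 44.630429594139265 25.721479572138403
[ 487.71544113 -183.20636509   90.        ]
37.485565273243175
tool-frame offset [ -1.60376718 160.42686607  17.06453465] [-0.007   0.7697  0.0685]
bay in tool2 [  2.29993002 158.7315524   19.84959298]
```

```bash
python3 -m creep '[{"tx":-0.007,"ty":0,"tz":0.068,"turn":0,"grip":-0.1},{"tx":-0.007,"ty":0.2,"tz":0.068,"turn":0,"grip":-0.1},{"tx":-0.007,"ty":0.4,"tz":0.068,"turn":0,"grip":-0.1},{"tx":-0.007,"ty":0.55,"tz":0.068,"turn":0,"grip":-0.1}]' 40
python3 -c "
from h import *
print(shift([487.7,-183.2,59]))"
```

```text
clock: 3.4
ee_pos: [487.4, -180.9, 110.8]
tool_rot: [-1.51, -0.514, 0.515]
contact_force: [0.5, 0.4, 0.6]
gripper_width: 64.5
[-0.0046  0.2073 -0.0078]
```

```bash
python3 -m creep '[{"tx":-0.005,"ty":0,"tz":-0.008,"turn":0,"grip":-0.1},{"tx":-0.005,"ty":0.1,"tz":-0.008,"turn":0,"grip":-0.1},{"tx":-0.005,"ty":0.2,"tz":-0.008,"turn":0,"grip":-0.1},{"tx":-0.005,"ty":0.207,"tz":-0.008,"turn":0,"grip":-0.1},{"tx":-0.005,"ty":0.207,"tz":-0.008,"turn":0,"grip":-0.1}]' 40
python3 -c "
from h import *
print(shift([487.7,-183.2,59]))"
```

```text
clock: 3.9
ee_pos: [488.7, -183.1, 60.5]
tool_rot: [-1.511, -0.515, 0.516]
contact_force: [0.8, -0.6, -0.4]
gripper_width: 50.4
[-0.0033  0.0058  0.0019]
```

```bash
python3 -m creep '[{"tx":-0.003,"ty":0.005,"tz":0,"turn":0,"grip":0.3},{"tx":-0.003,"ty":0.005,"tz":0,"turn":0,"grip":0.6},{"tx":-0.003,"ty":0.005,"tz":0,"turn":0,"grip":1},{"tx":-0.003,"ty":0.005,"tz":0,"turn":0,"grip":1},{"tx":-0.003,"ty":0.005,"tz":0,"turn":0,"grip":1},{"tx":-0.003,"ty":0.005,"tz":0,"turn":0,"grip":1}]' 40
python3 -c "
from h import *
c=cam('wrist');im=imaging.snapshot('wrist');cv2.imwrite('pics/w4.png',im);p,M,o=tool();print(p,M.round(3),o['contact_force'],o['gripper_width'])"
```

```text
clock: 4.5
ee_pos: [488.5, -183.7, 59.9]
tool_rot: [-1.512, -0.516, 0.515]
contact_force: [-0.9, 0.8, 6.1]
gripper_width: 25.6
[ 488.42548761 -183.69661673   59.94240637] [[ 0.791  0.002 -0.612]
 [ 0.612 -0.003  0.791]
 [-0.    -1.    -0.003]] [-0.90098638  1.11544329  6.33557603] 26.011714155215444
```

```bash
python3 -m creep '[{"tx":0,"ty":-0.08,"tz":0,"turn":0,"grip":1},{"tx":0,"ty":-0.25,"tz":0,"turn":0,"grip":1},{"tx":0,"ty":-0.42,"tz":0,"turn":0,"grip":1},{"tx":0,"ty":-0.56,"tz":0,"turn":0,"grip":1},{"tx":0.12,"ty":-0.56,"tz":0.1,"turn":0.03,"grip":1},{"tx":0.26,"ty":-0.56,"tz":0.21,"turn":0.07,"grip":1},{"tx":0.4,"ty":-0.56,"tz":0.33,"turn":0.1,"grip":1},{"tx":0.54,"ty":-0.56,"tz":0.44,"turn":0.14,"grip":1},{"tx":0.68,"ty":-0.56,"tz":0.56,"turn":0.18,"grip":1},{"tx":0.82,"ty":-0.56,"tz":0.67,"turn":0.2083,"grip":1},{"tx":0.92,"ty":-0.56,"tz":0.753,"turn":0.2083,"grip":1},{"tx":0.92,"ty":-0.56,"tz":0.753,"turn":0.2083,"grip":1}]' 40
python3 -c "
from h import *
p,M,o=tool();print(p,M.round(4),o['contact_force'],o['gripper_width'],shift([555.2,105.9,145]))"
```

```text
clock: 5.75
ee_pos: [555.1, 110.1, 198.8]
tool_rot: [-1.572, -0.007, 0.005]
contact_force: [0.8, 0.0, -0.8]
gripper_width: 25.7
[555.08150259 110.09457783 198.76370311] [[ 1.      0.0012 -0.0081]
 [ 0.0081 -0.0015  1.    ]
 [ 0.0012 -1.     -0.0015]] [ 8.12153421e-01  2.00289108e-04 -8.32333046e-01] 25.7008378152828 [ 1.000e-04  2.151e-01 -1.650e-02]
```

```bash
python3 -m creep '[{"tx":0,"ty":0.08,"tz":-0.016,"turn":0,"grip":1},{"tx":0,"ty":0.18,"tz":-0.016,"turn":0,"grip":1},{"tx":0,"ty":0.22,"tz":-0.016,"turn":0,"grip":1},{"tx":0,"ty":0.22,"tz":-0.016,"turn":0,"grip":1}]' 40
python3 -c "
from h import *
im=imaging.snapshot('side');b=imaging.snapshot('wrist')
p,M,o=tool();print(p,o['contact_force'],shift([555.2,105.9,130]))
cv2.imwrite('pics/s5.png',np.hstack([cv2.resize(im[110:230,190:310],(480,480),interpolation=cv2.INTER_CUBIC),b[150:250,180:320].repeat(2,0).repeat(2,1)[:,:300] if 0 else cv2.resize(b[60:260,190:330],(320,480),interpolation=cv2.INTER_CUBIC)]))"
```

```text
clock: 6.15
ee_pos: [554.1, 105.3, 142.3]
tool_rot: [-1.573, -0.004, 0.008]
contact_force: [-0.5, -0.2, -0.4]
gripper_width: 25.8
[555.60878184 105.54594539 144.46022166] [-0.29756346 -0.08413553 -0.12203421] [-0.0017  0.0578  0.0015]
```

View pics/s5.png

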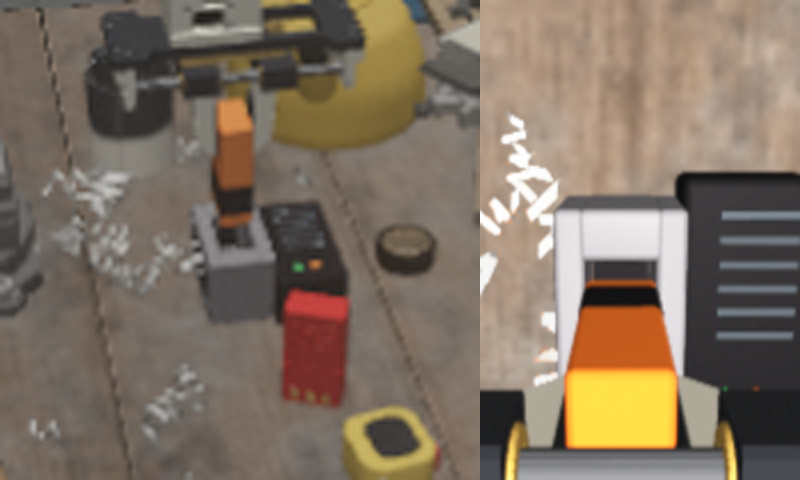

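The side and wrist views agree. The pack hangs square over the bay: its foot is centred at column 622 and the bay at column 620 in the crop. I'll lower it gently.

```bash
python3 -m creep '[{"tx":-0.001,"ty":0.03,"tz":0.001,"turn":0,"grip":1},{"tx":-0.001,"ty":0.05,"tz":0.001,"turn":0,"grip":1},{"tx":-0.001,"ty":0.07,"tz":0.001,"turn":0,"grip":1},{"tx":-0.001,"ty":0.09,"tz":0.001,"turn":0,"grip":1},{"tx":-0.001,"ty":0.1,"tz":0.001,"turn":0,"grip":1}]' 40
python3 -c "
from h import *
p,M,o=tool();print(p,o['contact_force'],o['moment'],shift([555.2,105.9,110]))"
```

```text
clock: 6.75
ee_pos: [555.1, 105.8, 118.8]
tool_rot: [-1.572, -0.007, 0.005]
contact_force: [-0.3, 0.0, -0.8]
gripper_width: 25.6
[555.11131285 105.76760255 118.81076203] [-0.31141221  0.04806413 -0.82588615] [-0.08912444  0.02410352 -0.02006586] [0.0003 0.0352 0.0006]
```

```bash
python3 -m creep '[{"tx":0,"ty":0.016,"tz":0,"turn":0,"grip":1},{"tx":0,"ty":0.032,"tz":0,"turn":0,"grip":1},{"tx":0,"ty":0.048,"tz":0,"turn":0,"grip":1},{"tx":0,"ty":0.064,"tz":0,"turn":0,"grip":1}]' 40
python3 -c "
from h import *
p,M,o=tool();print(p,o['contact_force'],o['moment'])"
python3 -m creep '[{"tx":0,"ty":0.012,"tz":0,"turn":0,"grip":1},{"tx":0,"ty":0.024,"tz":0,"turn":0,"grip":1},{"tx":0,"ty":0.024,"tz":0,"turn":0,"grip":1}]' 40
```

```text
clock: 7.15
ee_pos: [555.3, 105.5, 102.7]
tool_rot: [-1.573, -0.007, 0.005]
contact_force: [0.1, -1.0, 1.1]
gripper_width: 25.7
[555.33575334 105.49272664 102.69020539] [ 0.08555807 -0.96433415  1.0532294 ] [-0.41353127  0.05374417  0.03356289]
clock: 7.45
ee_pos: [555.1, 105.3, 96.2]
tool_rot: [-1.573, -0.007, 0.005]
contact_force: [-0.3, -2.2, -2.2]
gripper_width: 25.4
```

```bash
for i in 1; do :; done
python3 -m creep '[{"tx":0,"ty":0.012,"tz":0.001,"turn":0,"grip":1},{"tx":0,"ty":0.02,"tz":0.001,"turn":0,"grip":1},{"tx":0,"ty":0.02,"tz":0.001,"turn":0,"grip":1}]' 40
python3 -m creep '[{"tx":0,"ty":0.012,"tz":0.001,"turn":0,"grip":1},{"tx":0,"ty":0.016,"tz":0.001,"turn":0,"grip":1},{"tx":0,"ty":0.016,"tz":0.001,"turn":0,"grip":1}]' 40
```

```text
clock: 7.75
ee_pos: [555.0, 105.5, 90.8]
tool_rot: [-1.573, -0.006, 0.006]
contact_force: [-0.5, -2.4, -1.4]
gripper_width: 25.8
clock: 8.05
ee_pos: [554.9, 105.7, 86.5]
tool_rot: [-1.573, -0.006, 0.006]
contact_force: [0.7, -2.1, -1.2]
gripper_width: 25.8
```

```bash

python3 -m creep '[{"tx":0,"ty":0.01,"tz":0.001,"turn":0,"grip":1},{"tx":0,"ty":0.012,"tz":0.001,"turn":0,"grip":1},{"tx":0,"ty":0.012,"tz":0.001,"turn":0,"grip":1}]' 40
python3 -m creep '[{"tx":0,"ty":0.01,"tz":0.001,"turn":0,"grip":1},{"tx":0,"ty":0.01,"tz":0.001,"turn":0,"grip":1}]' 40
python3 -m creep '[{"tx":0,"ty":0.01,"tz":0.001,"turn":0,"grip":1},{"tx":0,"ty":0.01,"tz":0.001,"turn":0,"grip":1}]' 40
```

```text
clock: 8.35
ee_pos: [554.8, 106.0, 83.3]
tool_rot: [-1.573, -0.006, 0.006]
contact_force: [-0.0, -2.2, -2.0]
gripper_width: 26.0
clock: 8.55
ee_pos: [554.7, 106.2, 80.5]
tool_rot: [-1.573, -0.006, 0.006]
contact_force: [-0.0, -1.1, -1.1]
gripper_width: 26.1
clock: 8.75
ee_pos: [554.6, 106.5, 77.7]
tool_rot: [-1.573, -0.005, 0.007]
contact_force: [-0.9, -1.5, -1.4]
gripper_width: 25.9
```

```bash

python3 -m creep '[{"tx":0.001,"ty":0.008,"tz":0,"turn":0,"grip":1},{"tx":0.001,"ty":0.008,"tz":0,"turn":0,"grip":1}]' 40
python3 -m creep '[{"tx":0.001,"ty":0.008,"tz":0,"turn":0,"grip":1},{"tx":0.001,"ty":0.008,"tz":0,"turn":0,"grip":1}]' 40
python3 -c "
from h import *
im=imaging.snapshot('side');b=imaging.snapshot('wrist')
cv2.imwrite('pics/s6.png',np.hstack([cv2.resize(im[110:230,190:310],(480,480),interpolation=cv2.INTER_CUBIC),cv2.resize(b[60:260,190:330],(320,480),interpolation=cv2.INTER_CUBIC)]))"
```

```text
clock: 8.95
ee_pos: [554.8, 106.4, 75.4]
tool_rot: [-1.573, -0.005, 0.007]
contact_force: [0.3, -2.0, -1.9]
gripper_width: 25.3
clock: 9.15
ee_pos: [554.9, 106.5, 73.8]
tool_rot: [-1.573, -0.005, 0.007]
contact_force: [-2.7, -2.1, 4.3]
gripper_width: 26.0
```

View pics/s6.png

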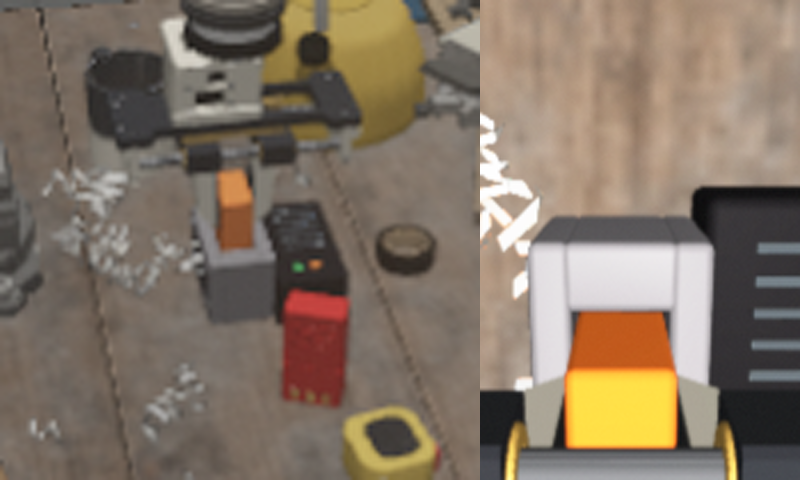

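The pack is deep in the bay, with its black band hidden, and I felt first resistance at an underside height of about 14. That matches a carriage locked at home, with the charger about 2 mm low. A raised carriage would have met the pack at 20 or higher. I'll press to the end stop, let go and check.

```bash

python3 -m creep '[{"tx":0,"ty":0.006,"tz":0,"turn":0,"grip":1},{"tx":0,"ty":0.006,"tz":0,"turn":0,"grip":1}]' 40
python3 -m creep '[{"tx":0,"ty":0.007,"tz":0,"turn":0,"grip":1},{"tx":0,"ty":0.007,"tz":0,"turn":0,"grip":1}]' 40
```

```text
clock: 9.45
ee_pos: [554.9, 106.5, 73.3]
tool_rot: [-1.573, -0.006, 0.007]
contact_force: [-2.9, -2.4, 7.8]
gripper_width: 26.1
clock: 9.65
ee_pos: [554.9, 106.4, 72.6]
tool_rot: [-1.573, -0.006, 0.006]
contact_force: [-2.7, -2.5, 8.2]
gripper_width: 25.7
```

```bash

python3 -m creep '[{"tx":0,"ty":0.009,"tz":0,"turn":0,"grip":1},{"tx":0,"ty":0.009,"tz":0,"turn":0,"grip":1}]' 40
python3 -m creep '[{"tx":0,"ty":0.01,"tz":0,"turn":0,"grip":1},{"tx":0,"ty":0.01,"tz":0,"turn":0,"grip":1}]' 40
```

```text
clock: 9.85
ee_pos: [554.9, 106.4, 71.3]
tool_rot: [-1.573, -0.006, 0.006]
contact_force: [-2.4, -2.0, 8.1]
gripper_width: 25.9
clock: 10.05
ee_pos: [554.9, 106.5, 71.0]
tool_rot: [-1.573, -0.007, 0.005]
contact_force: [-5.2, -1.8, 17.3]
gripper_width: 25.8
```

End stop felt at TCP z of about 71 and 17 N. I'll let go.

```bash

python3 -m creep '[{"tx":0,"ty":-0.004,"tz":0,"turn":0,"grip":0.1},{"tx":0,"ty":-0.004,"tz":0,"turn":0,"grip":0.1},{"tx":0,"ty":-0.004,"tz":0,"turn":0,"grip":0.1},{"tx":0,"ty":-0.15,"tz":0,"turn":0,"grip":0.1},{"tx":0,"ty":-0.3,"tz":0,"turn":0,"grip":0.1},{"tx":0,"ty":-0.3,"tz":0,"turn":0,"grip":0.1},{"tx":0,"ty":-0.3,"tz":0,"turn":0,"grip":0.1}]' 40
python3 -c "
from h import *
im=imaging.snapshot('side');c=cam('wrist');b=imaging.snapshot('wrist')
cv2.imwrite('pics/s7s.png',im);cv2.imwrite('pics/s7w.png',b)
cv2.imwrite('pics/s7.png',np.hstack([cv2.resize(im[110:230,190:310],(480,480),interpolation=cv2.INTER_CUBIC),cv2.resize(b[60:260,190:330],(320,480),interpolation=cv2.INTER_CUBIC)]))
s=cam('side');a=cv2.imread('pics/s6.png')
print('top rows side (home, raised)',proj([[555,106,104],[555,106,114]],s), 'crop', (proj([[555,106,104],[555,106,114]],s)-[190,110])*4)"
```

```text
clock: 10.75
ee_pos: [555.0, 106.8, 146.2]
tool_rot: [-1.573, -0.008, 0.005]
contact_force: [0.0, -0.0, 0.1]
gripper_width: 41.3
top rows side (home, raised) [[247.89456758 156.20154915]
 [247.90513313 153.60302287]] crop [[231.57827033 184.80619662]
 [231.62053254 174.41209149]]
```

View pics/s7.png

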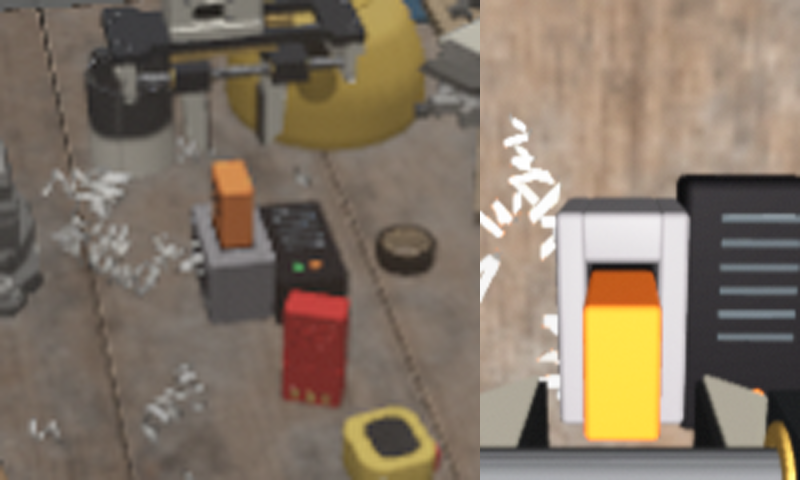

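The pack's top has risen about 10 px in the side crop (from row 170 to row 160), so it is on the raised carriage as predicted. I'll close the fingers above it and push the top down for the locking push.

```bash

python3 -m creep '[{"tx":0,"ty":0,"tz":-0.003,"turn":0,"grip":1},{"tx":0,"ty":0,"tz":-0.003,"turn":0,"grip":1},{"tx":0,"ty":0,"tz":-0.003,"turn":0,"grip":1},{"tx":0,"ty":0,"tz":-0.003,"turn":0,"grip":1},{"tx":0,"ty":0.03,"tz":-0.003,"turn":0,"grip":1},{"tx":0,"ty":0.06,"tz":-0.003,"turn":0,"grip":1},{"tx":0,"ty":0.09,"tz":-0.003,"turn":0,"grip":1},{"tx":0,"ty":0.1,"tz":-0.003,"turn":0,"grip":1},{"tx":0,"ty":0.1,"tz":-0.003,"turn":0,"grip":1}]' 40
python3 -m creep '[{"tx":0,"ty":0.01,"tz":0,"turn":0,"grip":1},{"tx":0,"ty":0.02,"tz":0,"turn":0,"grip":1},{"tx":0,"ty":0.02,"tz":0,"turn":0,"grip":1}]'
python3 -m creep '[{"tx":0,"ty":0.01,"tz":0,"turn":0,"grip":1},{"tx":0,"ty":0.016,"tz":0,"turn":0,"grip":1},{"tx":0,"ty":0.016,"tz":0,"turn":0,"grip":1}]'
```

```text
clock: 11.75
ee_pos: [553.6, 105.8, 118.8]
tool_rot: [-1.574, -0.004, 0.009]
contact_force: [1.0, -0.5, 0.5]
gripper_width: 0.3
clock: 12.05
ee_pos: [553.9, 105.8, 114.2]
tool_rot: [-1.574, -0.005, 0.008]
contact_force: [-0.1, -1.2, 3.5]
gripper_width: 0.1
clock: 12.35
ee_pos: [554.5, 105.8, 111.0]
tool_rot: [-1.574, -0.006, 0.006]
contact_force: [-0.9, 0.2, 5.4]
gripper_width: 0.4
```

```bash

python3 -m creep '[{"tx":0,"ty":0.01,"tz":0,"turn":0,"grip":1},{"tx":0,"ty":0.02,"tz":0,"turn":0,"grip":1},{"tx":0,"ty":0.02,"tz":0,"turn":0,"grip":1}]'
python3 -m creep '[{"tx":0,"ty":0.01,"tz":0,"turn":0,"grip":1},{"tx":0,"ty":0.018,"tz":0,"turn":0,"grip":1},{"tx":0,"ty":0.018,"tz":0,"turn":0,"grip":1}]'
python3 -m creep '[{"tx":0,"ty":0.008,"tz":0,"turn":0,"grip":1},{"tx":0,"ty":0.012,"tz":0,"turn":0,"grip":1},{"tx":0,"ty":0.012,"tz":0,"turn":0,"grip":1}]'
```

```text
clock: 12.65
ee_pos: [555.1, 105.7, 107.0]
tool_rot: [-1.574, -0.008, 0.004]
contact_force: [-0.7, -0.1, 7.1]
gripper_width: 0.5
clock: 12.95
ee_pos: [555.9, 105.8, 103.8]
tool_rot: [-1.573, -0.01, 0.003]
contact_force: [-1.1, 0.0, 7.4]
gripper_width: 0.7
clock: 13.25
ee_pos: [556.3, 105.8, 102.3]
tool_rot: [-1.573, -0.012, 0.001]
contact_force: [-3.2, -1.0, 12.1]
gripper_width: 0.4
```

```bash

python3 -m creep '[{"tx":-0.002,"ty":0.009,"tz":0,"turn":0,"grip":1},{"tx":-0.002,"ty":0.009,"tz":0,"turn":0,"grip":1}]'
python3 -m creep '[{"tx":-0.002,"ty":0.011,"tz":0,"turn":0,"grip":1},{"tx":-0.002,"ty":0.011,"tz":0,"turn":0,"grip":1}]'
```

```text
clock: 13.45
ee_pos: [556.2, 105.8, 101.6]
tool_rot: [-1.573, -0.013, -0.0]
contact_force: [-2.8, -0.4, 10.9]
gripper_width: 0.3
clock: 13.65
ee_pos: [556.3, 105.8, 101.4]
tool_rot: [-1.573, -0.016, -0.002]
contact_force: [-4.9, -0.4, 18.2]
gripper_width: 0.4
```

The end stop is reached again, at 101.4 and 18 N. I'll lift off and look, then feel the top.

```bash

python3 -m creep '[{"tx":-0.003,"ty":-0.02,"tz":0,"turn":0,"grip":1},{"tx":-0.005,"ty":-0.1,"tz":0,"turn":0,"grip":1},{"tx":-0.005,"ty":-0.18,"tz":0,"turn":0.004,"grip":1},{"tx":-0.005,"ty":-0.18,"tz":0,"turn":0.004,"grip":1},{"tx":-0.005,"ty":-0.18,"tz":0,"turn":0.004,"grip":1}]'
python3 -c "
from h import *
im=imaging.snapshot('side');old=cv2.imread('pics/s7s.png')
f=lambda i:cv2.resize(i[130:200,225:295],(400,400),interpolation=cv2.INTER_CUBIC)
cv2.imwrite('pics/s8.png',np.hstack([f(old),f(im)]))
for i in(old,im): m=orange(i)[130:200,235:262]; r=np.where(m.any(1))[0]; print(r.min()+130,r.max()+130,m.astype(bool).sum(), i[145:165,247,2].tolist())"
```

```text
clock: 14.15
ee_pos: [554.5, 105.9, 146.3]
tool_rot: [-1.573, -0.006, -0.012]
contact_force: [0.7, 0.1, 0.2]
gripper_width: 0.6
151 171 158 [114, 114, 115, 114, 110, 178, 211, 211, 211, 211, 211, 211, 211, 184, 136, 137, 138, 137, 138, 137]
153 171 143 [109, 109, 110, 114, 110, 106, 105, 141, 193, 211, 211, 211, 211, 211, 211, 208, 177, 136, 136, 137]
```

View pics/s8.png

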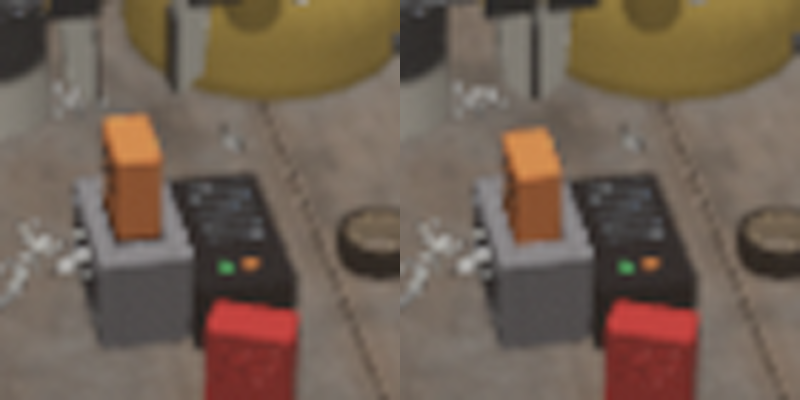

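On the right (now) the pack sits about 2.5 px (about 10 mm) lower than when it was raised (left). I'll confirm with a light touch, well under the 8 N that would work the catch.

```bash

python3 -m creep '[{"tx":0,"ty":0.06,"tz":0,"turn":0,"grip":1},{"tx":0,"ty":0.12,"tz":0,"turn":0,"grip":1},{"tx":0,"ty":0.156,"tz":0,"turn":0,"grip":1},{"tx":0,"ty":0.156,"tz":0,"turn":0,"grip":1},{"tx":0,"ty":0.156,"tz":0,"turn":0,"grip":1}]'
python3 -m creep '[{"tx":0,"ty":0.004,"tz":0,"turn":0,"grip":1},{"tx":0,"ty":0.008,"tz":0,"turn":0,"grip":1}]'
```

```text
clock: 14.7
ee_pos: [554.3, 105.8, 106.3]
tool_rot: [-1.573, -0.004, -0.01]
contact_force: [-0.7, -0.8, -0.8]
gripper_width: 0.4
clock: 14.9
ee_pos: [554.9, 105.8, 105.3]
tool_rot: [-1.573, -0.006, -0.012]
contact_force: [-0.7, -0.7, 8.4]
gripper_width: 0.4
```

Contact came at 105.3, which is 4 mm above the end stop at 101.4, so the pack is home. I'll retreat and take a last look.

```bash

python3 -m creep '[{"tx":0,"ty":-0.1,"tz":0,"turn":0,"grip":1},{"tx":0,"ty":-0.3,"tz":0,"turn":0,"grip":1},{"tx":0,"ty":-0.4,"tz":0,"turn":0,"grip":1},{"tx":0,"ty":-0.4,"tz":0,"turn":0,"grip":1},{"tx":0,"ty":-0.4,"tz":0,"turn":0,"grip":1},{"tx":0,"ty":-0.4,"tz":0,"turn":0,"grip":1}]'
python3 -c "
from h import *
im=imaging.snapshot('side');m=orange(im)[130:200,235:262]; r=np.where(m.any(1))[0]; print(r.min()+130,r.max()+130,m.astype(bool).sum(), im[145:165,247,2].tolist())
from cell import ticket
if r.min()+130>=153: print(ticket.job_done())"
```

```text
clock: 15.5
ee_pos: [553.0, 106.0, 203.8]
tool_rot: [-1.574, -0.004, -0.01]
contact_force: [-0.2, 0.1, 1.2]
gripper_width: 0.4
153 171 144 [114, 114, 114, 114, 111, 106, 104, 150, 196, 211, 211, 211, 211, 211, 211, 206, 176, 137, 136, 136]
the job is handed in; nothing more can be done
None
```

The orange battery pack is standing in the charger bay, locked fully home, and I handed the job in at 15.5 s with the arm clear of everything.

- **First push:** the carriage had been left locked, so pushing to the end stop (about 17 N) released it. When I let go, the pack rose about 10 mm.
- **Second push:** I closed the fingers and pressed the pack's top to the end stop (about 18 N), and it stayed down when I lifted off.

**Last checks:**
- The side view shows the pack's top about 2.5 px (about 10 mm) lower than when it was raised. It looked the same after the final retreat.
- The touch on the top met it at 105.3 mm, about 4 mm above the end stop at 101.4 mm, which is where home should be.
- That touch was meant to be light but read 8.4 N at the moment of contact, a little over the 8 N where the catch can begin to work. The top did not go down, and the later picture shows the pack still home.
- The highest force I read while pressing was about 18 N, well under the 40 N limit.
- I touched nothing else on the bench that I know of, but I did not check the other things with a final top view.

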